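Calibrate the counter scale with a weight and a pin stylus

TASK

Calibrate the shop's counter scale: set the 500 g weight, the largest of the three steel weights on the rubber mat, gently and upright in the middle of the scale's pan and let go of it. Then take the stylus out of its pen stand, reach its thin tip down through the round hole in the scale's console and press the recessed calibration button fully down with it; finish while still gripping the stylus and holding the button down. Leave the two smaller weights and all the other things on the counter where they stand.

Things in the scene. Friction and masses are not known exactly. Their poses are not given: they have to be found in the camera images.
- w500: The 500 g calibration weight: plain steel cylinder with a small knob on top, loose, standing on the mat. Body 38 mm in diameter and 55 mm high, knob 24 mm in diameter, 68 mm high overall. Origin at the centre of its underside, z up its axis. Grip it round the body.
- w500_mid (a point): Centre of the 500 g weight, on its axis half-way up, 34 mm above its underside.
- w200_mid (a point): Centre of the 200 g weight (same shape, 28 mm in diameter, 51 mm high), loose on the mat. Origin half-way up, on the axis. Leave it.
- w100_mid (a point): Centre of the 100 g weight (same shape, 22 mm in diameter, 41 mm high), loose on the mat. Origin half-way up, on the axis. Leave it.
- mat: Black rubber mat under the weights, fixed, 270 x 85 x 3 mm; origin at the centre of its underside, x along its length. The weights stand in a row along its x, about 85 mm apart, in any order. The mat may lie left or right of the scale.
- scale: Counter scale with grey plastic housing, fixed to the counter, 300 mm deep (x) by 260 mm wide (y). Origin at the centre of its underside on the counter, z up; its console is at the -x end, its pan at the +x end. The console is 80 mm deep and its top is flat, 66 mm above the counter, with keypad and a display (up to 83 mm high) on the +y part and the round access hole near its -y end.
- pan: The scale's bare flat steel pan, fixed to the scale, 200 (x) x 244 (y) x 8 mm, its top 64 mm above the counter. Origin at the centre of its underside, axes as the scale's.
- pan_center (a point): Centre of the pan's top face, 64 mm above the counter; axes as the scale's.
- cal_hole (a point): Centre of the mouth of the access hole in the console's top, 66 mm above the counter: a vertical round hole 15 mm in diameter with a thin black ring round it. At rest the top of the white calibration button (10 mm in diameter) lies 23 mm below this point, straight under it.
- cal_button (a joint): Travel of the recessed calibration button in m: 0 at rest, grows as it is pressed straight down, 0.004 fully down (stop). It springs back: about 2 N starts it, 6 N holds it fully down.
- stylus: Steel-pointed pin stylus, about 50 g, loose, standing upright, tip down, in the pen stand. Aluminium round handle with thin black rings, 16 mm in diameter and 80 mm long, below it a steel pin 6 mm in diameter and 58 mm long; 138 mm overall. Origin at the tip, z up its axis towards the handle. In the stand the handle's lower end rests on the mouth of the stand.
- stylus_mid (a point): Centre of the stylus's handle, half-way along it, 98 mm above the tip: the place to grip it.
- stylus_tip (a point): The flat end of the stylus's pin.
- stand: Dark steel pen stand, fixed: foot 90 x 90 x 14 mm with a 28 mm square column, 65 mm high overall, with one vertical hole 11 mm in diameter that takes the stylus's pin (58 mm of it). Origin at the centre of its underside. It stands on the other side of the scale from the mat.
- can1: Loose drink can, 66 mm in diameter, 116 mm high; origin under it. Leave it.
- can2: Another such drink can. Leave it.
- tamper: Loose coffee tamper, 58 mm in diameter, 86 mm high, wooden knob; origin under it. Leave it.
- mug: Loose white mug, 80 mm in diameter, 90 mm high; origin under it. Leave it.
- spoon: Loose steel spoon, 180 mm long, lying flat. Leave it.

How it is judged:
By the outcome, as a careful person would: the job done as asked, in the order asked, and still so for the second after the job is handed in, while the arm keeps its last pose, push and grip.
It also fails if it takes over 61 s, if anything falls off the work surface, if the arm or the gripper's body presses on something with over 40 N, if the wrist force passes 120 N, or if a joint passes its speed limit or range.

ROBOT

A 6-joint arm with a two-finger parallel gripper is mounted at the origin on the work surface. World frame = base frame: x ahead of the robot, y to its left, z up, the work surface at z = 0. Lengths are in mm, angles in rad, forces in N, time in s.
With the tool pointing down it reaches from about 275 to 750 mm from the base axis. Payload 10.2 kg.
Tool frame: the origin (TCP) lies at the very end of the fingers, on their centre line; the grasp point (between the pads) lies 19 mm behind it; x points along the fingers, y is the direction in which the jaws open and shut, and the axes are right-handed (so a half turn about x gives the same grasp; the last joint's range is limited). The gripper opens to 85 mm and grips with 20 to 120 N. Pads are 22 mm wide; open, the fingers measure 114 mm over their backs; the gripper's body (76 mm by 85 mm) begins 54 mm behind the grasp point. The pads swing forward as they close: fully open they stand 13 mm farther back than shut.
Start: joints at [-1.399, 0.313, 1.498, -0, 1.331, -0.223], TCP at [201.915, -484.625, 231.294] pointing down, gripper open.
Joint ranges: [-2.94, 2.94], [-0.97, 2.17], [0.19, 2.56], [-1.23, 4.37], [0.02, 3.11], [-2.88, 2.88]. Speed limits (rad/s): [2.39, 2.39, 3.01, 3.14, 3.14, 3.14].

INTERFACE

Orientations are given as a unit quaternion [w, x, y, z].
In Python, from rig import ctrl gives the robot as it stands. The module is installed in compiled form; this text tells all that it offers.
- The arm moves only by the tool move_arm, never from a script. Its argument "targets" is a list that holds one entry, the list of rows, each a list of 7 numbers: the opening, from 0 (shut) to 1 (fully open), then the shift along the tool's x, y, z each as a share of 150 mm, from -1 to 1, then the turn, a rotation vector about the tool's x, y, z each as a share of 60 degrees, from -1 to 1. A call has 1 to 5 rows; each row shifts and turns the commanded pose from where the row before left it, along the tool's axes as they then stand; what a row does not reach is not made up. A row lasts 1/10 s, in which the tool goes at most 50 mm and 8.59 degrees, less where a joint would pass 70% of its speed; a pose out of reach is approached as far as the arm can. A call with a number of a shift or a turn outside -1 to 1 is refused whole. A call with a gripper value outside its range is refused whole. The fingers move at their own pace and stop on an object; "force" is the grip in N (left out, the last holds). Time passes only in rows, so rows that do not move let the fingers close. It gives the time, the measured TCP pose, the force and the opening at its end, in the units of the state.
- ctrl.sense(): the state, without advancing time (a new reading comes with each control period).
- ctrl.capture(name): name is "side" or "top"; returns the picture (420x560x3 uint8, red, green, blue); there is no depth.
- ctrl.calibration(name): a dict with "camera_matrix" (3x3 intrinsics, pixels), "extrinsics" (4x4, takes a point from world to camera coordinates). Camera axes: x right, y down, z forward; pixel columns grow to the right and rows downward; lengths in mm; the calibration is good to about 2 mm. A picture is of the moment at which its call begins. calibration takes no time and is no camera call.
- ctrl.finish_job(): hands the job in, once; it reports no verdict.
Trained networks look in the newest picture that a camera, given by its name, has taken for a name from the list of things; names that differ only in an ending like _2 or _b are one class to them, and where a whole thing is asked for, a point or a joint stands for the part that bears it (a point fixed in the world has none). Each returns a list of dicts, best first, with "confidence" (0 to 1); they miss things now and then, are a little off and sometimes report something else, mostly with a low value. They report only what shows in the picture. A call takes as long as a camera call.
- ctrl.recognise(label, camera): "point" ([row, column] in pixels, amid what is visible of it).
- ctrl.cut_out(label, camera): "pixels" (420x560 bool, what is visible of it) and "point" ([row, column] in pixels, amid what is visible of it).
The state is a dict: "time_s": time; "joints": joint angles; "dq": joint speeds; "tau": joint torques, N m; "eef_pos": TCP position; "ee_rot": TCP orientation; "force": force on the tool from outside, world axes, zero at the start; "wrist_torque": the same for the moment, N m; "grip_width": opening from 0.0 (shut) to 1.0 (fully open).
Only numpy, scipy, OpenCV 4.12 (cv2) and the standard library are available. Lean on these libraries where they do the work, as an engineer would, in place of code of your own. Each camera call takes 0.05 s, during which the arm holds its last target.

## Working session

There is one attempt and no reset: what is moved stays moved. The work goes in short steps, Python scripts to look and compute and a tool call to move; the robot and the scene stay as the last step left them, time stands still between calls to the robot, and variables do not carry over. Pictures are saved under pics/ and viewed, and the job is handed in when it is done.

Besides the shell and the picture viewer there is one more tool, called after "Emit:" by a JSON object that holds its "name" and its "arguments". move_arm: Moves the arm, as the interface text tells. Shift numbers are shares of 150 mm and turn numbers shares of 60 degrees, none past 1 either way. Its arguments: {"type":"object","properties":{"targets":{"type":"array","items":{"type":"array","items":{"type":"array","items":{"type":"number","minimum":-1,"maximum":1}}}},"force":{"type":"number"}},"required":["targets"]}

```bash
mkdir -p pics; python3 - <<'E'
from rig import ctrl
import cv2,numpy as np
s=ctrl.sense();print(s)
for c in("side","top"):
    im=ctrl.capture(c);cv2.imwrite(f"pics/a_{c}.png",im[:,:,::-1])
    k=ctrl.calibration(c);print(c,np.round(k["camera_matrix"],2).tolist(),np.round(k["extrinsics"],4).tolist())
E
```

```text
{'time_s': 0.0, 'joints': array([-1.39942472e+00,  3.13424045e-01,  1.49842984e+00,  1.74667652e-05,
        1.33100116e+00, -2.23392015e-01]), 'dq': array([-0.00073513, -0.00106412, -0.00044167, -0.0011246 ,  0.00156645,
       -0.00170482]), 'tau': array([-7.92557375e-05, -4.12270653e+01, -2.59744138e+01, -1.49511106e-04,
        4.14623937e-03,  1.40126204e-05]), 'eef_pos': array([ 201.86201696, -484.36532785,  230.75108547]), 'ee_rot': array([ 0.13821803,  0.69339491,  0.13911006, -0.6933597 ]), 'force': array([-0.44638223,  0.34801137,  0.30041146]), 'wrist_torque': array([0.02506678, 0.06967528, 0.00741788]), 'grip_width': 1.0004352776993972}
side [[394.75, 0.0, 279.71], [0.0, 394.75, 206.73], [0.0, 0.0, 1.0]] [[-0.9237, -0.3832, -0.0048, 518.0254], [-0.1911, 0.4715, -0.8609, 192.3876], [0.3321, -0.7943, -0.5087, 1059.6969], [0.0, 0.0, 0.0, 1.0]]
top [[385.67, 0.0, 279.3], [0.0, 385.67, 213.26], [0.0, 0.0, 1.0]] [[-0.0072, -1.0, -0.0025, -24.2275], [-0.9868, 0.0075, -0.1615, 572.8973], [0.1615, 0.0013, -0.9869, 1448.5227], [0.0, 0.0, 0.0, 1.0]]
```

View pics/a_side.png

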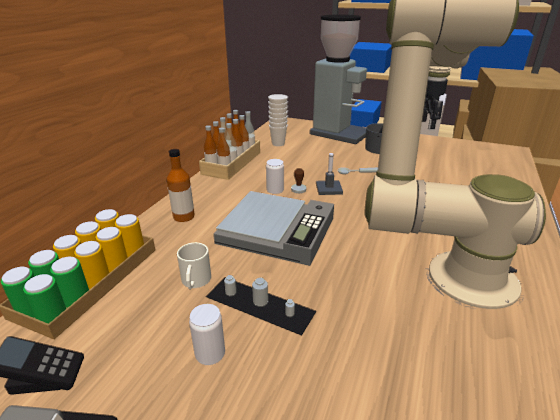

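View pics/a_top.png

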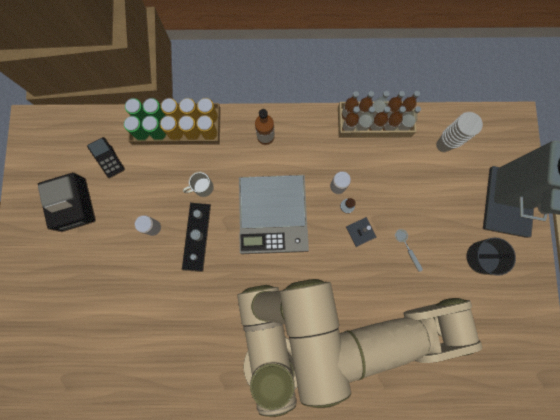

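Side view: mat with weights around (260,295), scale at (278,225), stylus in its stand at (330,175). Top view: weights (197,214), (196,235), (193,257), with the middle one the largest; stand at (361,231); hole at (297,240).

```bash
cat > h.py <<'E'
from rig import ctrl
import cv2,numpy as np
from scipy.spatial.transform import Rotation as R
from scipy.optimize import least_squares
C={c:(np.array(ctrl.calibration(c)["camera_matrix"]),np.array(ctrl.calibration(c)["extrinsics"])) for c in("side","top")}
def proj(c,P):
    K,E=C[c];p=(E[:3,:3]@np.atleast_2d(P).T+E[:3,3:]).T@K.T
    return p[:,:2]/p[:,2:]          # col,row
def atz(c,uv,z):
    K,E=C[c];Rm,t=E[:3,:3],E[:3,3];o=-Rm.T@t;d=Rm.T@np.linalg.solve(K,[uv[0],uv[1],1])
    return o+d*(z-o[2])/d[2]
def tri(pts):
    f=lambda P:np.concatenate([proj(c,P)[0]-uv for c,uv in pts.items()])
    r=least_squares(f,[400,0,50]);return r.x,r.fun
def save(n,c,im,box=None,s=1):
    if box: r0,r1,c0,c1=box; im=im[r0:r1,c0:c1]
    cv2.imwrite(f"pics/{n}.png",cv2.resize(im[:,:,::-1],None,fx=s,fy=s,interpolation=cv2.INTER_CUBIC))
E
python3 - <<'E'
from h import *
im={c:ctrl.capture(c) for c in C}
for l in["w500","w500_mid","w200_mid","w100_mid","mat","scale","pan","cal_hole","stylus","stylus_mid","stylus_tip","stand","can1","tamper"]:
    p={}
    for c in C:
        r=ctrl.recognise(l,c)
        print(l,c,[(np.round(x["point"],1).tolist(),round(x["confidence"],2)) for x in r[:3]])
        if r:p[c]=np.array(r[0]["point"])[::-1]
    if len(p)==2:
        x,f=tri(p);print("   tri",np.round(x,1),"res",np.round(f,1))
save("b1","",im["side"],(130,270,200,360),4.5)
save("b2","",im["top"],(160,275,175,385),3.8)
print(ctrl.sense()["time_s"])
E
```

```text
w500 side [([291.8, 258.8], 0.81), ([264.5, 195.1], 0.18)]
w500 top [([236.7, 193.1], 0.64)]
   tri [487.5 305.2  42.5] res [ 0.5  0.1 -0.3 -0.8]
w500_mid side [([292.6, 259.8], 0.69), ([182.9, 296.8], 0.47)]
w500_mid top [([233.6, 195.5], 0.59)]
   tri [493.  296.2  30.9] res [-0.8 -0.1  0.4  1.2]
w200_mid side [([286.3, 233.8], 0.52), ([225.0, 278.4], 0.27)]
w200_mid top [([189.8, 199.6], 0.69), ([214.5, 199.5], 0.43)]
   tri [614.4 267.7  -5.6] res [-11.   -2.4   6.1  15.9]
w100_mid side [([168.2, 360.2], 0.7), ([306.6, 291.4], 0.49)]
w100_mid top []
mat side [([307.6, 269.8], 0.97), ([185.2, 297.2], 0.28)]
mat top [([240.5, 195.1], 0.8)]
   tri [465.3 303.1  -2.4] res [-1.4 -0.2  0.7  2.2]
scale side [([226.7, 276.6], 0.94)]
scale top [([216.2, 274.8], 0.9)]
   tri [571.3  -8.9  17.7] res [ 1.1  0.2 -0.4 -1.4]
pan side [([215.2, 260.7], 0.78), ([293.1, 261.2], 0.32)]
pan top [([204.4, 272.2], 0.67)]
   tri [616.6   2.2  55.5] res [ 2.2  0.4 -0.9 -2.6]
cal_hole side [([224.1, 274.1], 0.74), ([214.7, 261.8], 0.73)]
cal_hole top [([214.3, 274.0], 0.79)]
   tri [577.9  -5.7  27.7] res [ 1.3  0.2 -0.5 -1.5]
stylus side [([161.2, 330.9], 0.65)]
stylus top []
stylus_mid side [([159.0, 329.2], 0.44)]
stylus_mid top []
stylus_tip side [([189.3, 327.7], 0.3)]
stylus_tip top []
stand side []
stand top [([235.2, 359.3], 0.72)]
can1 side [([335.3, 207.8], 0.86), ([177.2, 272.4], 0.86), ([291.9, 258.8], 0.59)]
can1 top [([221.7, 146.0], 0.94), ([180.4, 338.0], 0.9), ([234.9, 197.3], 0.31)]
   tri [529.6 478.3  55.9] res [-1.9 -0.4  1.3  3.3]
tamper side [([181.3, 296.4], 0.67)]
tamper top [([202.4, 351.8], 0.63)]
   tri [ 619.9 -314.3   25.7] res [ 0.6  0.1 -0.2 -0.6]
1.6
```

View pics/b1.png

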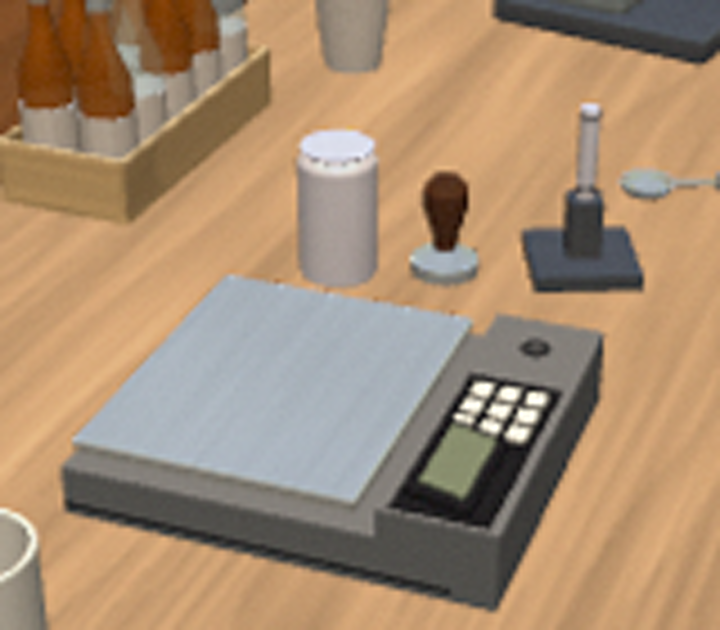

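View pics/b2.png

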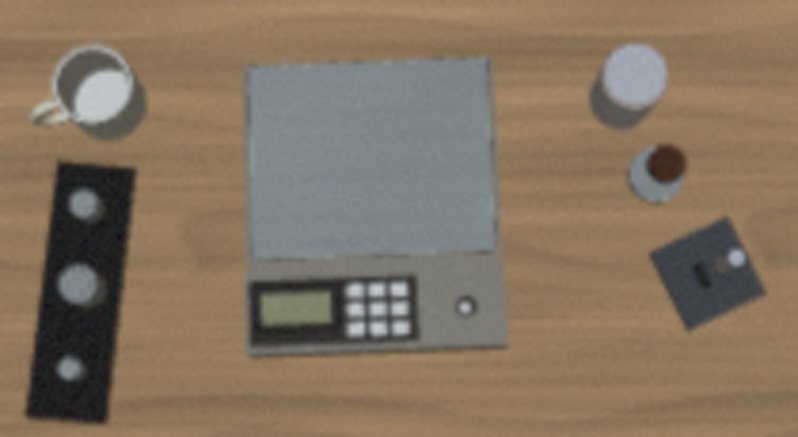

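```bash
python3 - <<'E'
from h import *
im={c:ctrl.capture(c) for c in C}
t=[cv2.resize(im[c][r:r+40,q:q+40],(395,295),interpolation=cv2.INTER_NEAREST) for c,r,q in[("side",270,240),("top",216,176)]]
def cr(c,r,q,h=30,w=40): return cv2.resize(im[c][r:r+h,q:q+w],(400,300),interpolation=cv2.INTER_NEAREST)
g=np.vstack([np.hstack([cr("side",275,240),cr("top",222,176)]),np.hstack([cr("side",150,311),cr("top",216,345)])])
save("c1","",g)
g=np.hstack([cr("side",195,300),cr("top",226,278)])
save("c2","",g)
U=lambda u,v,s,r,c:np.array([(u+.5)/s-.5+c,(v+.5)/s-.5+r])
S=lambda u,v:U(u,v,4.5,130,200);T=lambda u,v:U(u,v,3.8,160,175)
for n,s,t,z in[("hole",(536,348),(465,307),66),("stytop",(590,109),(738,258),145),
 ("panFL",(73,443),(246,68),64),("panFR",(230,277),(488,59),64),("panNR",(470,319),(495,250),64),("panNL",(356,501),(254,258),64)]:
    x,f=tri({"side":S(*s),"top":T(*t)});print(n,np.round(x,1),np.round(f,1),"side",np.round(atz("side",S(*s),z)[:2],1),"top",np.round(atz("top",T(*t),z)[:2],1))
E
```

```text
hole [465.2 -94.5  67.6] [ 0.1  0.  -0.  -0.1] side [466.2 -97.2] top [465.  -94.7]
stytop [ 503.7 -350.3  142.6] [ 0.3  0.  -0.1 -0.3] side [ 503.5 -344.8] top [ 502.2 -350. ]
panFL [712.4 126.1  61.3] [-0. -0.  0.  0.] side [710.  129.5] top [711.9 125.9]
panFR [ 720.3 -122.5   59.2] [-0.1 -0.   0.   0.1] side [ 715.8 -114.5] top [ 719.5 -122. ]
panNR [ 524.2 -125.4   62.1] [ 0.4  0.1 -0.1 -0.5] side [ 524.5 -122.1] top [ 522.2 -125.7]
panNL [515.7 116.1  61.1] [-0.1 -0.   0.   0.1] side [513.8 119.8] top [515.9 116. ]
```

View pics/c1.png

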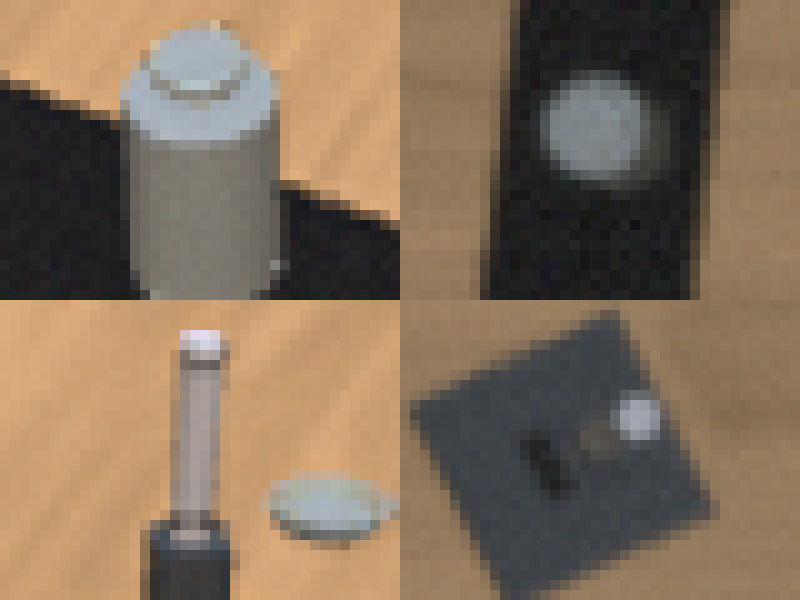

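View pics/c2.png

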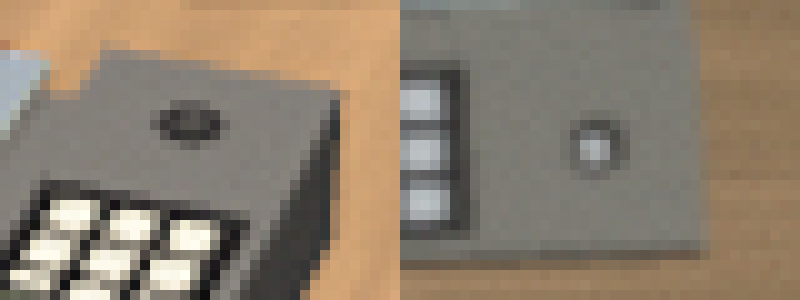

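```bash
cat >> h.py <<'E'
def Rq(q): return R.from_quat([q[1],q[2],q[3],q[0]])
def plan(tgt,yax=None,s=None):
    """total shift in tool axes (share of 150mm) & turn (share of 60deg) from measured pose to tgt with tool x=-z, tool y=yax(deg)"""
    s=s or ctrl.sense();r=Rq(s["ee_rot"]);d=np.array(tgt)-s["eef_pos"]
    sh=r.inv().apply(d)/150
    M=r.as_matrix();a=np.degrees(np.arctan2(M[1,1],M[0,1]))
    print("pos",np.round(s["eef_pos"],1),"yaw y",round(a,1),"tilt",np.round(M[:,0],4),"j",np.round(s["joints"],2),"F",np.round(s["force"],1),"w",round(s["grip_width"],3),"t",s["time_s"])
    print("mm",np.round(d,1),"shares",np.round(sh,3),"rows",round(np.linalg.norm(d)/50,2))
    if yax is not None:
        c,sn=np.cos(np.radians(yax)),np.sin(np.radians(yax));x=np.array([0,0,-1]);y=np.array([c,sn,0])
        T=R.from_matrix(np.c_[x,y,np.cross(x,y)]);rv=(r.inv()*T).as_rotvec()
        print("turn shares",np.round(np.degrees(rv)/60,3),"shift per-tool in final axes",np.round(T.inv().apply(d)/150,3))
E
python3 - <<'E'
from h import *
for n,s,t,z in[("w500bodytop",(259.5,284),(195.0,234.0),58),("sty",(330.8,153.2),(368.2,227.2),145)]:
    x,f=tri({"side":s,"top":t});print(n,np.round(x,1),np.round(f,1),np.round(atz("side",s,z)[:2],1),np.round(atz("top",t,z)[:2],1))
plan([485,298,150],-90);plan([485,298,150],90)
E
```

```text
w500bodytop [492.4 293.7  56.6] [-0.1 -0.   0.1  0.2] [491.3 295.1] [493.1 293.7]
sty [ 503.6 -347.4  146.4] [ 0.1  0.  -0.  -0.1] [ 504.9 -350.6] [ 503.4 -347.8]
pos [ 201.9 -484.6  231.3] yaw y -67.4 tilt [-0. -0. -1.] j [-1.4   0.31  1.5  -0.    1.33 -0.22] F [-0.1 -0.2 -0.4] w 1.003 t 1.7
mm [283.1 782.6 -81.3] shares [ 0.542 -4.09  -3.749] rows 16.72
turn shares [ 0.377  0.    -0.   ] shift per-tool in final axes [ 0.542 -5.217 -1.887]
pos [ 201.9 -484.6  231.3] yaw y -67.4 tilt [-0. -0. -1.] j [-1.4   0.31  1.5  -0.    1.33 -0.22] F [-0.1 -0.2 -0.4] w 1.003 t 1.7
mm [283.1 782.6 -81.3] shares [ 0.542 -4.09  -3.749] rows 16.72
turn shares [-2.623  0.     0.   ] shift per-tool in final axes [0.542 5.217 1.887]
```

Emit:
{"name": "move_arm", "arguments": {"targets": [[[1, 0, 0, 0, 0.126, 0, 0], [1, 0, 0, 0, 0.126, 0, 0], [1, 0, 0, 0, 0.125, 0, 0], [1, 0, -0.3, -0.11, 0, 0, 0], [1, 0, -0.3, -0.11, 0, 0, 0]]]}}

```text
time_s: 2.2
eef_pos: [234.9, -393.7, 230.8]
ee_rot: [0.001, -0.707, 0.0, 0.707]
force: [1.0, -0.0, -0.1]
grip_width: 1.0
```

Emit:
{"name": "move_arm", "arguments": {"targets": [[[1, 0, -0.3, -0.11, 0, 0, 0], [1, 0, -0.3, -0.11, 0, 0, 0], [1, 0, -0.3, -0.11, 0, 0, 0], [1, 0, -0.3, -0.11, 0, 0, 0], [1, 0, -0.3, -0.11, 0, 0, 0]]]}}

```text
time_s: 2.7
eef_pos: [317.6, -167.9, 231.5]
ee_rot: [-0.0, 0.707, -0.0, -0.707]
force: [1.4, -1.0, -0.7]
grip_width: 1.0
```

Emit:
{"name": "move_arm", "arguments": {"targets": [[[1, 0, -0.3, -0.11, 0, 0, 0], [1, 0, -0.3, -0.11, 0, 0, 0], [1, 0, -0.3, -0.11, 0, 0, 0], [1, 0, -0.3, -0.11, 0, 0, 0], [1, 0, -0.3, -0.11, 0, 0, 0]]]}}

```text
time_s: 3.2
eef_pos: [400.2, 57.5, 231.6]
ee_rot: [0.0, 0.707, -0.0, -0.707]
force: [1.0, -1.5, 0.6]
grip_width: 1.001
```

```bash
python3 -c "
from h import *
plan([492.5,294,150],-90)"
```

```text
pos [400.2  57.5 231.6] yaw y -90.0 tilt [ 1.e-03 -2.e-04 -1.e+00] j [-0.15  0.04  1.82 -0.    1.27  1.42] F [ 1.  -1.5  0.6] w 1.001 t 3.2
mm [ 92.3 236.5 -81.6] shares [ 0.544 -1.577 -0.615] rows 5.33
turn shares [ 0.    -0.001 -0.   ] shift per-tool in final axes [ 0.544 -1.577 -0.615]
```

Emit:
{"name": "move_arm", "arguments": {"targets": [[[1, 0, -0.3, -0.11, 0, 0, 0], [1, 0, -0.3, -0.12, 0, 0, 0], [1, 0, -0.3, -0.12, 0, 0, 0], [1, 0, -0.3, -0.12, 0, 0, 0], [1, 0.1, -0.28, -0.1, 0, 0, 0]]]}}

```text
time_s: 3.7
eef_pos: [486.6, 279.9, 217.6]
ee_rot: [-0.0, 0.708, 0.001, -0.706]
force: [1.2, -0.5, -0.7]
grip_width: 1.0
```

Emit:
{"name": "move_arm", "arguments": {"targets": [[[1, 0.2, 0, 0, 0, 0, 0], [1, 0.2, 0, 0, 0, 0, 0], [1, 0, 0, 0, 0, 0, 0]]]}}

```text
time_s: 4.0
eef_pos: [483.6, 277.0, 152.7]
ee_rot: [-0.001, -0.705, 0.001, 0.71]
force: [-0.2, 0.5, -0.1]
grip_width: 0.999
```

```bash
python3 -c "
from h import *
plan([492.5,294,18],-90)
im={c:ctrl.capture(c) for c in C}
def cr(c,r,q,h=60,w=80): return cv2.resize(im[c][r:r+h,q:q+w],(400,300),interpolation=cv2.INTER_CUBIC)
save('d1','',np.hstack([cr('side',250,220),cr('top',205,155)]))
"
```

```text
pos [483.6 277.  152.7] yaw y -90.0 tilt [-0.007  -0.0023 -1.    ] j [ 0.31  0.46  1.5  -0.    1.19  1.88] F [-0.2  0.5 -0.1] w 0.999 t 4.0
mm [   8.9   17.  -134.7] shares [ 0.898 -0.115 -0.066] rows 2.72
turn shares [ 0.     0.007 -0.002] shift per-tool in final axes [ 0.898 -0.113 -0.059]
```

View pics/d1.png

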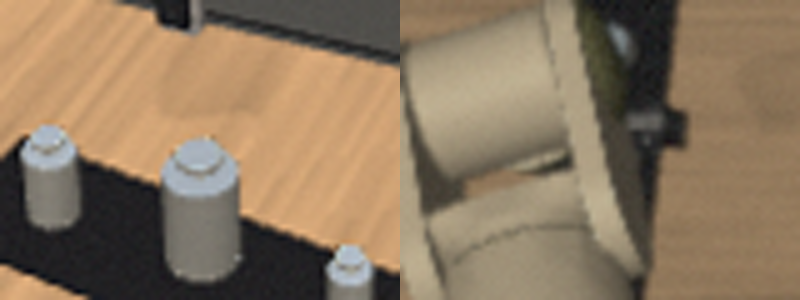

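The side view shows the middle weight at about (260,291), upright and undisturbed, with a finger at about (256,252). I'll centre first, then descend.

Emit:
{"name": "move_arm", "arguments": {"targets": [[[1, 0, -0.114, -0.06, 0, 0, 0], [1, 0.2, 0, 0, 0, 0, 0], [1, 0, 0, 0, 0, 0, 0]]]}}

```text
time_s: 4.4
eef_pos: [493.8, 294.1, 125.4]
ee_rot: [-0.0, -0.706, 0.0, 0.708]
force: [-0.6, 0.0, 0.3]
grip_width: 1.001
```

```bash
python3 -c "
from h import *
plan([492.5,294,18],-90)
im={c:ctrl.capture(c) for c in C}
def cr(c,r,q,h=90,w=120): return cv2.resize(im[c][r:r+h,q:q+w],(400,300),interpolation=cv2.INTER_CUBIC)
save('d2','',np.hstack([cr('side',220,200),cr('top',205,155)]))
"
```

```text
pos [493.8 294.1 125.4] yaw y -90.0 tilt [-2.6e-03 -9.0e-04 -1.0e+00] j [ 0.33  0.52  1.48 -0.    1.14  1.9 ] F [-0.6  0.   0.3] w 1.001 t 4.4
mm [-1.300e+00 -1.000e-01 -1.074e+02] shares [0.716 0.    0.007] rows 2.15
turn shares [-0.     0.002 -0.001] shift per-tool in final axes [0.716 0.001 0.008]
```

View pics/d2.png

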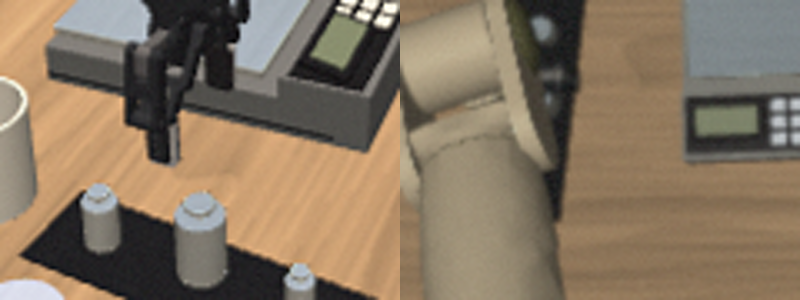

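```bash
python3 -c "
from h import *
for d in(-45,45,0): print(proj('side',[493.8,294.1+d,130]))
print(proj('side',[492.5,294,58]))"
```

```text
[[265.66641036 249.32550821]]
[[249.21037731 271.61176349]]
[[257.75668491 260.03757715]]
[[259.23846032 283.5885187 ]]
```

Emit:
{"name": "move_arm", "arguments": {"targets": [[[1, 0.24, 0, 0.007, 0, 0, 0], [1, 0.24, 0, 0, 0, 0, 0], [1, 0, 0, 0, 0, 0, 0]]]}}

```text
time_s: 4.8
eef_pos: [492.0, 293.7, 52.4]
ee_rot: [-0.0, -0.705, 0.001, 0.709]
force: [-0.1, 0.1, 0.7]
grip_width: 1.003
```

```bash
python3 -c "
from h import *
plan([492.5,294,18],-90)
im={c:ctrl.capture(c) for c in C}
def cr(c,r,q,h=90,w=120): return cv2.resize(im[c][r:r+h,q:q+w],(560,420),interpolation=cv2.INTER_CUBIC)
save('d3','',cr('side',230,200))
"
```

```text
pos [492.  293.7  52.4] yaw y -90.0 tilt [-0.0049 -0.0017 -1.    ] j [ 0.33  0.61  1.54 -0.    0.99  1.91] F [-0.1  0.1  0.7] w 1.003 t 4.8
mm [  0.5   0.3 -34.4] shares [ 0.23  -0.003 -0.005] rows 0.69
turn shares [-0.     0.005 -0.002] shift per-tool in final axes [ 0.23  -0.002 -0.003]
```

View pics/d3.png

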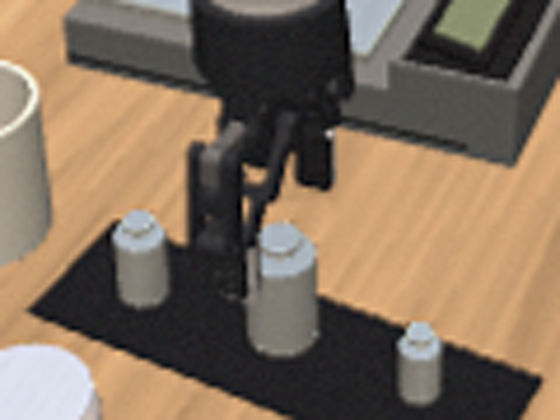

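The fingers straddle the middle weight evenly, with tips at about (250,292) and (268,269). I'll go down and close.

Emit:
{"name": "move_arm", "arguments": {"targets": [[[1, 0.11, 0, 0, 0, 0.004, 0], [1, 0.1, 0, 0, 0, 0, 0], [1, 0, 0, 0, 0, 0, 0]]]}}

```text
time_s: 5.2
eef_pos: [494.0, 294.6, 24.1]
ee_rot: [-0.0, 0.709, 0.0, -0.705]
force: [-0.2, -0.0, 0.5]
grip_width: 0.998
```

```bash
python3 -c "
from h import *
plan([492.5,294,18],-90)"
```

```text
pos [494.  294.6  24.1] yaw y -90.0 tilt [ 5.2e-03  4.0e-04 -1.0e+00] j [ 0.33  0.66  1.56 -0.    0.92  1.91] F [-0.2 -0.   0.5] w 0.998 t 5.2
mm [-1.5 -0.6 -6.1] shares [0.04  0.004 0.01 ] rows 0.13
turn shares [-0.    -0.005  0.   ] shift per-tool in final axes [0.04  0.004 0.01 ]
```

Emit:
{"name": "move_arm", "arguments": {"targets": [[[0.3, 0, 0, 0, 0, 0, 0], [0.3, 0, 0, 0, 0, 0, 0], [0.3, 0, 0, 0, 0, 0, 0], [0.3, 0, 0, 0, 0, 0, 0], [0.3, 0, 0, 0, 0, 0, 0]]], "force": 50}}

```text
time_s: 5.7
eef_pos: [494.0, 294.9, 24.2]
ee_rot: [-0.0, 0.709, 0.0, -0.705]
force: [-1.3, -0.3, 6.8]
grip_width: 0.428
```

```bash
python3 -c "
from h import *
plan([492.5,294,18],-90)
im={c:ctrl.capture(c) for c in C}
def cr(c,r,q,h=90,w=120): return cv2.resize(im[c][r:r+h,q:q+w],(560,420),interpolation=cv2.INTER_CUBIC)
save('d4','',cr('side',230,200))
"
```

```text
pos [494.  294.9  24.2] yaw y -90.0 tilt [ 6.1e-03  9.0e-04 -1.0e+00] j [ 0.34  0.66  1.56 -0.    0.92  1.91] F [-1.3 -0.3  6.8] w 0.428 t 5.7
mm [-1.5 -0.9 -6.2] shares [0.041 0.006 0.01 ] rows 0.13
turn shares [ 0.    -0.006  0.001] shift per-tool in final axes [0.041 0.006 0.01 ]
```

View pics/d4.png

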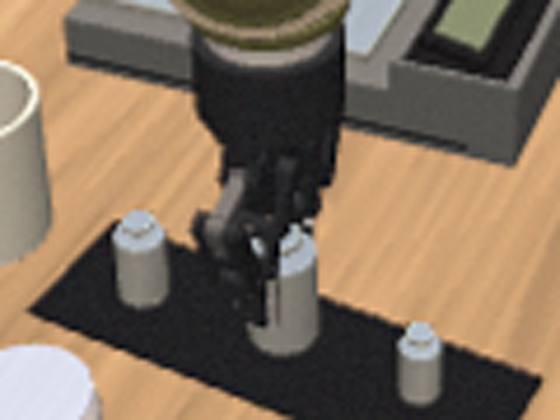

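Emit:
{"name": "move_arm", "arguments": {"targets": [[[0.3, -0.05, 0, 0, 0, 0, 0], [0.3, -0.2, 0, 0, 0, 0, 0], [0.3, -0.25, 0, 0, 0, 0, 0], [0.3, -0.25, 0, 0, 0, 0, 0], [0.3, -0.1, 0, 0, 0, 0, 0]]], "force": 60}}

```text
time_s: 6.3
eef_pos: [493.7, 294.8, 154.0]
ee_rot: [-0.0, 0.71, 0.001, -0.704]
force: [0.1, 1.0, -4.5]
grip_width: 0.429
```

```bash
python3 -c "
from h import *
plan([617.5,-1.5,150],-90)
im={c:ctrl.capture(c) for c in C}
def cr(c,r,q,h=120,w=160): return cv2.resize(im[c][r:r+h,q:q+w],(560,420),interpolation=cv2.INTER_CUBIC)
save('d5','',cr('side',190,200))
"
```

```text
pos [493.7 294.8 154. ] yaw y -90.0 tilt [ 0.0085  0.0014 -1.    ] j [ 0.34  0.48  1.46 -0.    1.19  1.91] F [ 0.1  1.  -4.5] w 0.429 t 6.3
mm [ 123.8 -296.3   -4. ] shares [ 0.031  1.975 -0.825] rows 6.42
turn shares [ 0.    -0.008  0.001] shift per-tool in final axes [ 0.027  1.975 -0.826]
```

View pics/d5.png

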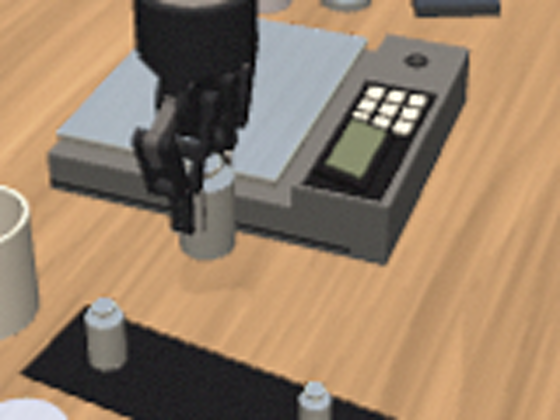

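The weight is lifted and hangs upright at about (258,253). Carrying it over the pan.

Emit:
{"name": "move_arm", "arguments": {"targets": [[[0.3, 0, 0.15, -0.06, 0, 0, 0], [0.3, 0, 0.25, -0.1, 0, 0, 0], [0.3, 0, 0.28, -0.12, 0, 0, 0], [0.3, 0, 0.28, -0.12, 0, 0, 0], [0.3, 0, 0.28, -0.12, 0, 0, 0]]]}}

```text
time_s: 6.9
eef_pos: [570.5, 106.8, 148.8]
ee_rot: [0.0, 0.707, 0.0, -0.707]
force: [0.7, 0.4, -5.8]
grip_width: 0.428
```

Emit:
{"name": "move_arm", "arguments": {"targets": [[[0.3, 0, 0.28, -0.12, 0, 0, 0], [0.3, 0, 0.25, -0.1, 0, 0, 0], [0.3, 0.1, 0.15, -0.06, 0, 0, 0], [0.3, 0.1, 0.05, -0.02, 0, 0, 0], [0.3, 0, 0, 0, 0, 0, 0]]]}}

```text
time_s: 7.4
eef_pos: [614.2, -1.4, 116.8]
ee_rot: [0.001, -0.706, -0.0, 0.708]
force: [-0.4, 0.7, -4.4]
grip_width: 0.427
```

```bash
python3 -c "
from h import *
plan([617.5,-1.5,85.2],-90)
im={c:ctrl.capture(c) for c in C}
def cr(c,r,q,h=90,w=120): return cv2.resize(im[c][r:r+h,q:q+w],(400,300),interpolation=cv2.INTER_CUBIC)
save('d6','',np.hstack([cr('side',175,210),cr('top',170,225)]))
"
```

```text
pos [614.2  -1.4 116.8] yaw y -90.1 tilt [-0.003   0.0015 -1.    ] j [-0.19  0.61  1.35  0.    1.18  1.38] F [-0.4  0.7 -4.4] w 0.427 t 7.4
mm [  3.3  -0.1 -31.6] shares [ 0.211  0.001 -0.023] rows 0.64
turn shares [-0.001  0.003  0.001] shift per-tool in final axes [ 0.211  0.001 -0.022]
```

View pics/d6.png

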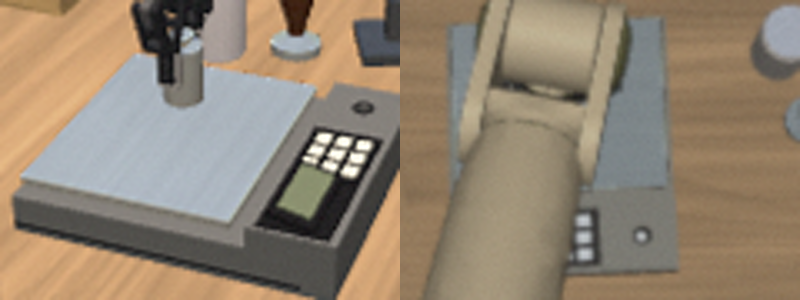

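Side view: the weight hangs about 30 mm above the pan, near its centre. I'll lower in small steps.

Emit:
{"name": "move_arm", "arguments": {"targets": [[[0.3, 0.08, 0, -0.022, 0, 0.003, 0], [0.3, 0.07, 0, 0, 0, 0, 0], [0.3, 0.02, 0, 0, 0, 0, 0], [0.3, 0, 0, 0, 0, 0, 0]]]}}

```text
time_s: 7.9
eef_pos: [619.0, -0.6, 94.5]
ee_rot: [0.0, 0.709, 0.0, -0.705]
force: [0.6, 0.2, -4.9]
grip_width: 0.428
```

```bash
python3 -c "
from h import *
plan([617.5,-1.5,85.2],-90)
"
```

```text
pos [ 6.19e+02 -6.00e-01  9.45e+01] yaw y -90.0 tilt [ 5.9e-03  3.0e-04 -1.0e+00] j [-0.19  0.64  1.37  0.    1.13  1.38] F [ 0.6  0.2 -4.9] w 0.428 t 7.9
mm [-1.5 -0.9 -9.3] shares [0.062 0.006 0.011] rows 0.19
turn shares [ 0.    -0.006  0.   ] shift per-tool in final axes [0.062 0.006 0.01 ]
```

Emit:
{"name": "move_arm", "arguments": {"targets": [[[0.3, 0.02, 0, 0, 0, 0, 0], [0.3, 0.015, 0, 0, 0, 0, 0], [0.3, 0.01, 0, 0, 0, 0, 0], [0.3, 0, 0, 0, 0, 0, 0]]]}}

```text
time_s: 8.3
eef_pos: [619.5, -1.0, 88.5]
ee_rot: [-0.0, 0.71, 0.0, -0.705]
force: [-0.9, 0.4, -5.3]
grip_width: 0.427
```

```bash
python3 -c "
from h import *
plan([617.5,-1.5,85.2],-90)
"
```

```text
pos [619.5  -1.   88.5] yaw y -90.0 tilt [ 7.2e-03  1.0e-04 -1.0e+00] j [-0.19  0.65  1.37  0.    1.12  1.38] F [-0.9  0.4 -5.3] w 0.427 t 8.3
mm [-2.  -0.5 -3.3] shares [0.022 0.003 0.013] rows 0.08
turn shares [-0.    -0.007  0.   ] shift per-tool in final axes [0.022 0.003 0.013]
```

Emit:
{"name": "move_arm", "arguments": {"targets": [[[0.3, 0.008, 0, 0, 0, -0.005, 0], [0.3, 0.007, 0, 0, 0, 0, 0], [0.3, 0, 0, 0, 0, 0, 0]]]}}

```text
time_s: 8.6
eef_pos: [619.5, -1.0, 86.2]
ee_rot: [-0.0, 0.708, 0.0, -0.706]
force: [-0.0, -0.4, -4.2]
grip_width: 0.429
```

Emit:
{"name": "move_arm", "arguments": {"targets": [[[0.3, 0.006, 0, 0, 0, 0, 0], [0.3, 0, 0, 0, 0, 0, 0]]]}}

```text
time_s: 8.8
eef_pos: [619.5, -1.0, 85.4]
ee_rot: [-0.0, 0.708, 0.0, -0.706]
force: [0.5, -0.4, -6.0]
grip_width: 0.426
```

Emit:
{"name": "move_arm", "arguments": {"targets": [[[0.3, 0.006, 0, 0, 0, 0, 0], [0.3, 0, 0, 0, 0, 0, 0]]]}}

```text
time_s: 9.0
eef_pos: [619.6, -1.0, 85.3]
ee_rot: [0.0, 0.708, -0.0, -0.706]
force: [-3.7, -0.2, 3.5]
grip_width: 0.432
```

Emit:
{"name": "move_arm", "arguments": {"targets": [[[0.3, 0.005, 0, 0, 0, 0, 0], [0.3, 0, 0, 0, 0, 0, 0]]]}}

```text
time_s: 9.2
eef_pos: [619.6, -1.0, 85.2]
ee_rot: [0.0, 0.708, -0.0, -0.706]
force: [-6.3, 0.7, 10.1]
grip_width: 0.425
```

Contact: the force swung from -5 N to +10 N. I'll relieve the push and open.

Emit:
{"name": "move_arm", "arguments": {"targets": [[[0.3, -0.005, 0, 0, 0, 0, 0], [0.5, 0, 0, 0, 0, 0, 0], [0.6, 0, 0, 0, 0, 0, 0], [0.9, 0, 0, 0, 0, 0, 0], [1, 0, 0, 0, 0, 0, 0]]]}}

```text
time_s: 9.7
eef_pos: [619.6, -1.1, 84.5]
ee_rot: [-0.0, 0.708, -0.0, -0.706]
force: [0.7, 0.6, -0.3]
grip_width: 0.917
```

Emit:
{"name": "move_arm", "arguments": {"targets": [[[1, 0, 0, 0, 0, 0, 0], [1, -0.05, 0, 0, 0, 0, 0], [1, -0.2, 0, 0, 0, 0, 0], [1, -0.2, 0, 0, 0, 0, 0], [1, -0.2, 0, 0, 0, 0, 0]]]}}

```text
time_s: 10.2
eef_pos: [619.3, -1.0, 183.8]
ee_rot: [0.0, 0.708, -0.0, -0.706]
force: [0.5, -0.1, 0.8]
grip_width: 0.999
```

```bash
python3 -c "
from h import *
plan([503.5,-348,200],-90)
im={c:ctrl.capture(c) for c in C}
def cr(c,r,q,h=90,w=120): return cv2.resize(im[c][r:r+h,q:q+w],(400,300),interpolation=cv2.INTER_CUBIC)
save('d7','',np.hstack([cr('side',165,210),cr('top',170,225)]))
"
```

```text
pos [619.3  -1.  183.8] yaw y -90.0 tilt [ 2.6e-03 -1.0e-04 -1.0e+00] j [-0.19  0.56  1.26  0.    1.32  1.38] F [ 0.5 -0.1  0.8] w 0.999 t 10.2
mm [-115.8 -347.    16.2] shares [-0.11   2.313  0.772] rows 7.32
turn shares [ 0.    -0.002 -0.   ] shift per-tool in final axes [-0.108  2.313  0.772]
```

View pics/d7.png

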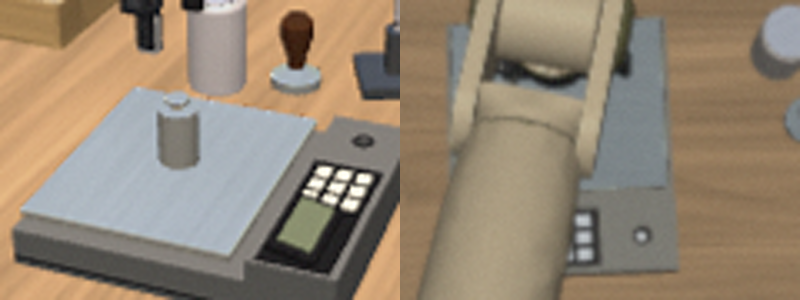

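The weight stands upright on the pan near its centre. Now to the stylus.

Emit:
{"name": "move_arm", "arguments": {"targets": [[[1, -0.05, 0.28, 0.093, 0, 0, 0], [1, -0.05, 0.28, 0.093, 0, 0, 0], [1, 0, 0.28, 0.093, 0, 0, 0], [1, 0, 0.28, 0.093, 0, 0, 0], [1, 0, 0.28, 0.093, 0, 0, 0]]]}}

```text
time_s: 10.8
eef_pos: [548.6, -212.5, 196.7]
ee_rot: [-0.0, 0.708, 0.0, -0.706]
force: [0.2, 0.7, 0.0]
grip_width: 0.998
```

Emit:
{"name": "move_arm", "arguments": {"targets": [[[1, 0, 0.28, 0.093, 0, 0, 0], [1, 0, 0.28, 0.093, 0, 0, 0], [1, 0, 0.28, 0.093, 0, 0, 0], [1, 0, 0.06, 0.02, 0, 0, 0], [1, 0, 0, 0, 0, 0, 0]]]}}

```text
time_s: 11.3
eef_pos: [504.0, -347.0, 196.2]
ee_rot: [-0.001, 0.708, -0.001, -0.707]
force: [0.1, 0.3, -0.6]
grip_width: 1.001
```

```bash
python3 -c "
from h import *
plan([503.5,-348,86],-90)
im={c:ctrl.capture(c) for c in C}
def cr(c,r,q,h=90,w=120): return cv2.resize(im[c][r:r+h,q:q+w],(400,300),interpolation=cv2.INTER_CUBIC)
save('d8','',np.vstack([np.hstack([cr('side',120,270),cr('top',190,310)]),np.hstack([cr('side',165,210),cr('top',170,225)])]))
"
```

```text
pos [ 504.  -347.   196.2] yaw y -90.1 tilt [ 1.6e-03  7.0e-04 -1.0e+00] j [-0.79  0.53  1.27  0.    1.34  0.78] F [ 0.1  0.3 -0.6] w 1.001 t 11.3
mm [  -0.5   -1.  -110.2] shares [0.735 0.007 0.005] rows 2.2
turn shares [-0.002 -0.001  0.001] shift per-tool in final axes [0.735 0.007 0.003]
```

View pics/d8.png

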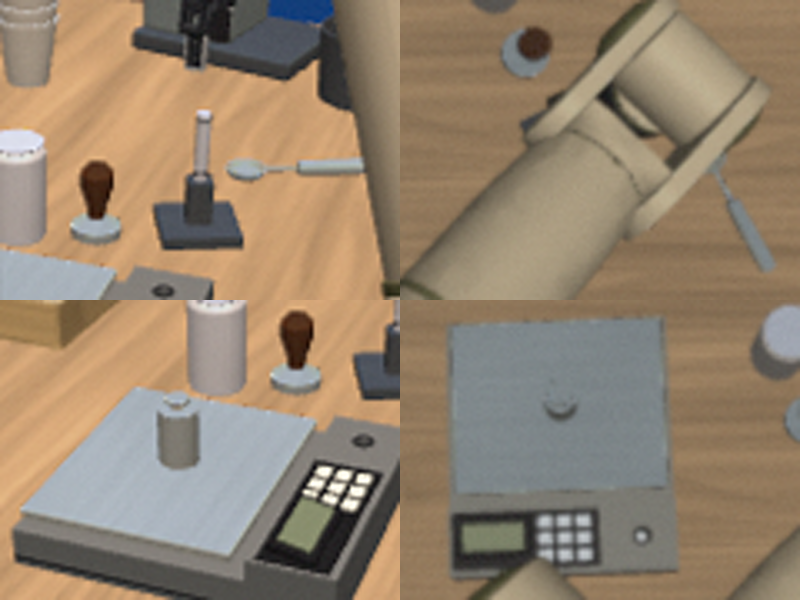

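The weight sits at the pan's middle: top view about (560,405) in the crop, against a pan centre of about (558,405). Descending on the stylus.

Emit:
{"name": "move_arm", "arguments": {"targets": [[[1, 0.2, 0.006, 0.003, 0, 0, 0], [1, 0.2, 0, 0, 0, 0, 0], [1, 0, 0, 0, 0, 0, 0]]]}}

```text
time_s: 11.7
eef_pos: [503.7, -343.9, 133.2]
ee_rot: [0.001, -0.706, -0.003, 0.708]
force: [0.0, -0.8, 0.6]
grip_width: 1.002
```

```bash
python3 -c "
from h import *
plan([503.5,-348,86],-90)
im={c:ctrl.capture(c) for c in C}
def cr(c,r,q,h=60,w=80): return cv2.resize(im[c][r:r+h,q:q+w],(560,420),interpolation=cv2.INTER_CUBIC)
save('d9','',cr('side',135,290))
"
```

```text
pos [ 503.7 -343.9  133.2] yaw y -89.9 tilt [-0.003   0.0054 -1.    ] j [-0.79  0.59  1.35  0.    1.21  0.78] F [ 0.  -0.8  0.6] w 1.002 t 11.7
mm [ -0.2  -4.1 -47.2] shares [0.315 0.029 0.001] rows 0.95
turn shares [0.002 0.003 0.005] shift per-tool in final axes [0.315 0.027 0.002]
```

View pics/d9.png

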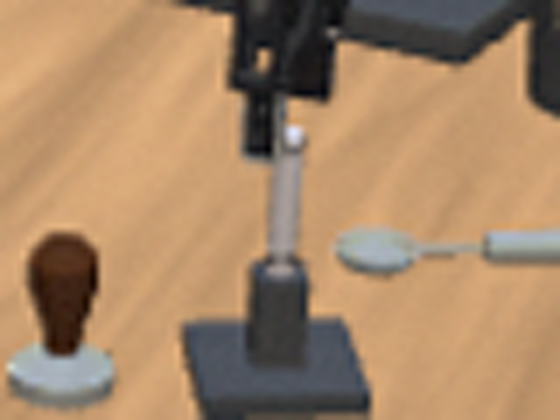

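Emit:
{"name": "move_arm", "arguments": {"targets": [[[1, 0.1, 0, 0, 0, 0, 0], [1, 0, 0, 0, 0, 0, 0], [1, 0, 0, 0, 0, 0, 0]]]}}

```text
time_s: 12.1
eef_pos: [505.0, -347.0, 123.3]
ee_rot: [0.001, 0.708, -0.0, -0.706]
force: [-0.4, -0.3, -0.6]
grip_width: 1.002
```

```bash
python3 -c "
from h import *
plan([503.5,-348,86],-90)
"
```

```text
pos [ 505.  -347.   123.3] yaw y -90.0 tilt [ 0.0034 -0.0013 -1.    ] j [-0.79  0.6   1.36  0.    1.18  0.78] F [-0.4 -0.3 -0.6] w 1.002 t 12.1
mm [ -1.5  -1.  -37.3] shares [0.249 0.007 0.011] rows 0.75
turn shares [ 0.    -0.003 -0.001] shift per-tool in final axes [0.249 0.007 0.01 ]
```

Emit:
{"name": "move_arm", "arguments": {"targets": [[[1, 0.125, 0.007, 0.008, 0, 0, 0], [1, 0.124, 0, 0, 0, 0, 0], [1, 0, 0, 0, 0, 0, 0], [1, 0, 0, 0, 0, 0, 0]]]}}

```text
time_s: 12.5
eef_pos: [503.8, -348.3, 85.8]
ee_rot: [0.0, 0.708, -0.0, -0.706]
force: [0.0, -0.1, 0.2]
grip_width: 1.002
```

```bash
python3 -c "
from h import *
plan([503.5,-348,86],-90)
im={c:ctrl.capture(c) for c in C}
def cr(c,r,q,h=60,w=80): return cv2.resize(im[c][r:r+h,q:q+w],(560,420),interpolation=cv2.INTER_CUBIC)
save('d10','',cr('side',135,290))
"
```

```text
pos [ 503.8 -348.3   85.8] yaw y -90.0 tilt [ 0.0032 -0.001  -1.    ] j [-0.8   0.64  1.39  0.    1.11  0.77] F [ 0.  -0.1  0.2] w 1.002 t 12.5
mm [-0.3  0.3  0.2] shares [-0.001 -0.002  0.002] rows 0.01
turn shares [ 0.    -0.003 -0.001] shift per-tool in final axes [-0.001 -0.002  0.002]
```

View pics/d10.png

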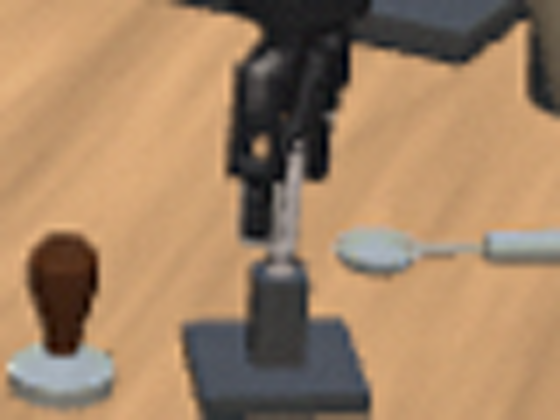

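The handle, at about (331,165), is between the fingers. Closing.

Emit:
{"name": "move_arm", "arguments": {"targets": [[[0, 0, 0, 0, 0, 0, 0], [0, 0, 0, 0, 0, 0, 0], [0, 0, 0, 0, 0, 0, 0], [0, 0, 0, 0, 0, 0, 0], [0, 0, 0, 0, 0, 0, 0]]], "force": 50}}

```text
time_s: 13.1
eef_pos: [503.3, -347.9, 84.5]
ee_rot: [-0.0, 0.708, 0.0, -0.706]
force: [0.2, -0.0, 1.0]
grip_width: 0.172
```

Emit:
{"name": "move_arm", "arguments": {"targets": [[[0, 0, 0, 0, 0, 0, 0], [0, 0, 0, 0, 0, 0, 0], [0, 0, 0, 0, 0, 0, 0]]], "force": 70}}

```text
time_s: 13.4
eef_pos: [503.3, -348.0, 84.5]
ee_rot: [-0.0, 0.708, 0.0, -0.706]
force: [-1.0, 0.4, 1.4]
grip_width: 0.168
```

```bash
python3 -c "
from h import *
plan([503.5,-348,86],-90)
im={c:ctrl.capture(c) for c in C}
def cr(c,r,q,h=60,w=80): return cv2.resize(im[c][r:r+h,q:q+w],(560,420),interpolation=cv2.INTER_CUBIC)
save('d11','',cr('side',135,290))
"
```

```text
pos [ 503.3 -348.    84.5] yaw y -90.0 tilt [ 0.0021  0.     -1.    ] j [-0.8   0.64  1.39  0.    1.1   0.77] F [-1.   0.4  1.4] w 0.168 t 13.4
mm [ 0.2 -0.   1.5] shares [-0.01   0.    -0.001] rows 0.03
turn shares [-0.    -0.002  0.   ] shift per-tool in final axes [-0.01   0.    -0.001]
```

View pics/d11.png

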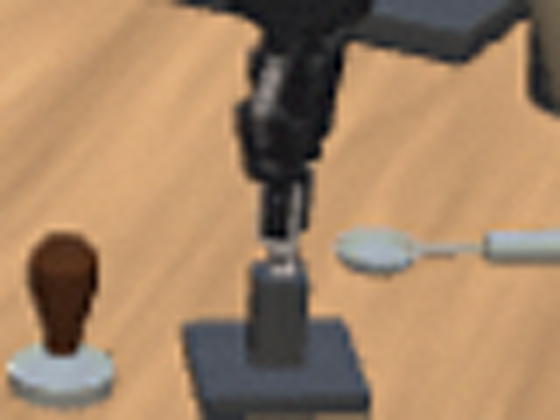

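Gripped; the handle end is visible just above the column. Lifting.

Emit:
{"name": "move_arm", "arguments": {"targets": [[[0, -0.05, 0, 0, 0, 0, 0], [0, -0.15, 0, 0, 0, 0, 0], [0, -0.2, 0, 0, 0, 0, 0], [0, -0.2, 0, 0, 0, 0, 0], [0, -0.1, 0, 0, 0, 0, 0]]]}}

```text
time_s: 14.0
eef_pos: [503.6, -348.5, 192.7]
ee_rot: [0.001, 0.709, -0.001, -0.705]
force: [0.9, 0.5, -0.7]
grip_width: 0.168
```

```bash
python3 -c "
from h import *
plan([465.2,-95,183],-90)
im={c:ctrl.capture(c) for c in C}
def cr(c,r,q,h=60,w=80): return cv2.resize(im[c][r:r+h,q:q+w],(560,420),interpolation=cv2.INTER_CUBIC)
save('d12','',cr('side',110,290))
"
```

```text
pos [ 503.6 -348.5  192.7] yaw y -90.0 tilt [ 0.0049 -0.0029 -1.    ] j [-0.8   0.53  1.28  0.    1.33  0.77] F [ 0.9  0.5 -0.7] w 0.168 t 14.0
mm [-38.4 253.5  -9.7] shares [ 0.059 -1.69   0.256] rows 5.13
turn shares [ 0.    -0.005 -0.003] shift per-tool in final axes [ 0.065 -1.69   0.256]
```

View pics/d12.png

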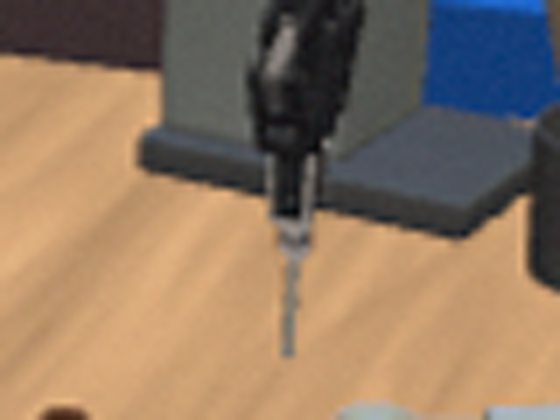

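The stylus is free of the stand and hangs straight, tip at about (331,160). Moving over the hole.

Emit:
{"name": "move_arm", "arguments": {"targets": [[[0, 0, -0.15, 0.02, 0, 0, 0], [0, 0, -0.27, 0.04, 0, 0, 0], [0, 0, -0.3, 0.05, 0, 0, 0], [0, 0, -0.3, 0.05, 0, 0, 0], [0, 0, -0.3, 0.05, 0, 0, 0]]]}}

```text
time_s: 14.6
eef_pos: [470.5, -148.1, 188.3]
ee_rot: [-0.0, 0.707, 0.0, -0.707]
force: [1.3, -0.1, -0.0]
grip_width: 0.163
```

Emit:
{"name": "move_arm", "arguments": {"targets": [[[0, 0, -0.25, 0.03, 0, 0, 0], [0, 0.05, -0.12, 0.016, 0, 0, 0], [0, 0.05, 0, 0, 0, 0, 0], [0, 0, 0, 0, 0, 0, 0], [0, 0, 0, 0, 0, 0, 0]]]}}

```text
time_s: 15.1
eef_pos: [464.7, -95.4, 173.9]
ee_rot: [-0.0, 0.708, -0.0, -0.707]
force: [0.7, 0.4, -1.2]
grip_width: 0.166
```

```bash
python3 -c "
from h import *
plan([465.2,-95,160],-90)
im={c:ctrl.capture(c) for c in C}
def cr(c,r,q,h=60,w=80): return cv2.resize(im[c][r:r+h,q:q+w],(400,300),interpolation=cv2.INTER_CUBIC)
save('e1','',np.vstack([np.hstack([cr('side',160,280),cr('top',205,260)]),np.hstack([cr('side',160,280,30,40)*0+0,cr('top',225,280,30,40)])]))
"
```

```text
pos [464.7 -95.4 173.9] yaw y -90.1 tilt [ 1.3e-03  2.0e-04 -1.0e+00] j [-0.45  0.26  1.73  0.    1.15  1.12] F [ 0.7  0.4 -1.2] w 0.166 t 15.1
mm [  0.5   0.4 -13.9] shares [ 0.093 -0.002 -0.003] rows 0.28
turn shares [-0.001 -0.001  0.   ] shift per-tool in final axes [ 0.093 -0.002 -0.003]
```

View pics/e1.png

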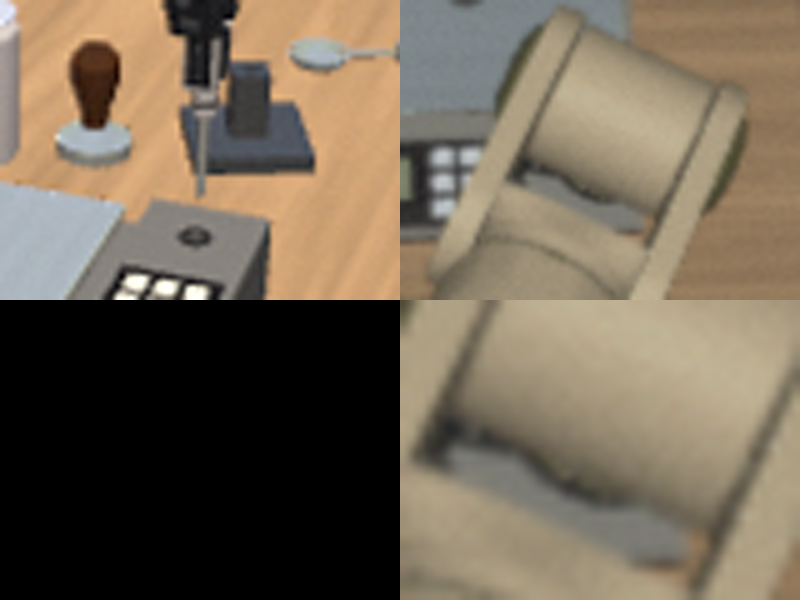

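Side view: the tip at about (320,198) is above the hole at (319,207). Lowering to just above the mouth.

Emit:
{"name": "move_arm", "arguments": {"targets": [[[0, 0.08, 0, 0, 0, 0, 0], [0, 0.08, 0, 0, 0, 0, 0], [0, 0, 0, 0, 0, 0, 0], [0, 0, 0, 0, 0, 0, 0]]]}}

```text
time_s: 15.6
eef_pos: [464.9, -95.0, 150.7]
ee_rot: [-0.0, 0.708, -0.0, -0.706]
force: [0.1, 0.7, -0.2]
grip_width: 0.171
```

```bash
python3 -c "
from h import *
plan([465.2,-95,148],-90)
s=ctrl.sense()['eef_pos']
im={c:ctrl.capture(c) for c in C}
def cr(c,r,q,h=30,w=40): return cv2.resize(im[c][r:r+h,q:q+w],(800,600),interpolation=cv2.INTER_CUBIC)
save('e2','',cr('side',185,300))
print('tip pred',proj('side',s-[0,0,77.5]),'hole',proj('side',[465.2,-94.5,66]),proj('side',[465.2,-94.5,67.6]))
"
```

```text
pos [464.9 -95.  150.7] yaw y -90.0 tilt [ 2.3e-03 -1.0e-04 -1.0e+00] j [-0.45  0.29  1.76  0.    1.09  1.12] F [ 0.1  0.7 -0.2] w 0.171 t 15.6
mm [ 0.3 -0.  -2.7] shares [ 0.018  0.    -0.002] rows 0.05
turn shares [-0.001 -0.002 -0.   ] shift per-tool in final axes [ 0.018  0.    -0.002]
tip pred [[318.99682805 205.39111459]] hole [[318.76661345 207.39726702]] [[318.78951278 206.96438584]]
```

View pics/e2.png

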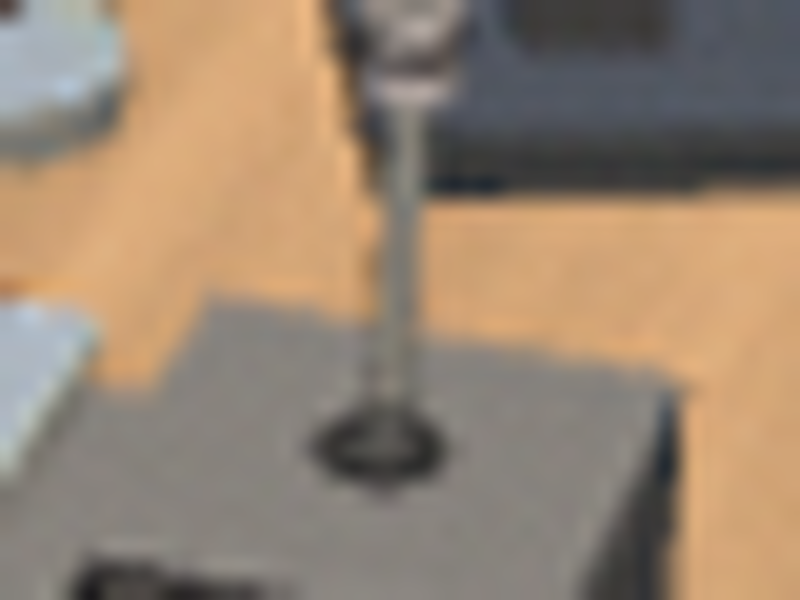

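The tip is at about (319.2,204.8) and the hole centre at about (318.7,206.9). That fits a tip 7 mm above the mouth and at most 1 mm off sideways. Nudging +1 mm in x and going in.

Emit:
{"name": "move_arm", "arguments": {"targets": [[[0, 0.02, 0, -0.007, 0, 0, 0], [0, 0.03, 0, 0, 0, 0, 0], [0, 0.03, 0, 0, 0, 0, 0], [0, 0, 0, 0, 0, 0, 0]]]}}

```text
time_s: 16.1
eef_pos: [465.5, -94.3, 137.6]
ee_rot: [-0.0, 0.707, 0.0, -0.707]
force: [0.5, 0.3, 0.3]
grip_width: 0.17
```

Emit:
{"name": "move_arm", "arguments": {"targets": [[[0, 0.03, 0, 0, 0, 0, 0], [0, 0.03, 0, 0, 0, 0, 0], [0, 0.02, 0, 0, 0, 0, 0], [0, 0, 0, 0, 0, 0, 0], [0, 0, 0, 0, 0, 0, 0]]]}}

```text
time_s: 16.6
eef_pos: [465.9, -94.5, 126.4]
ee_rot: [-0.0, 0.708, -0.0, -0.706]
force: [-0.3, -0.2, -0.4]
grip_width: 0.167
```

```bash
python3 -c "
from h import *
plan([465.9,-95,120.5],-90)
im=ctrl.capture('side')
save('e3','',im,(185,215,300,340),18)
"
```

```text
pos [465.9 -94.5 126.4] yaw y -90.0 tilt [ 0.0021  0.     -1.    ] j [-0.45  0.32  1.79  0.    1.03  1.12] F [-0.3 -0.2 -0.4] w 0.167 t 16.6
mm [ 0.  -0.5 -5.9] shares [ 0.039  0.003 -0.   ] rows 0.12
turn shares [-0.    -0.002  0.   ] shift per-tool in final axes [ 0.039  0.003 -0.   ]
```

View pics/e3.png

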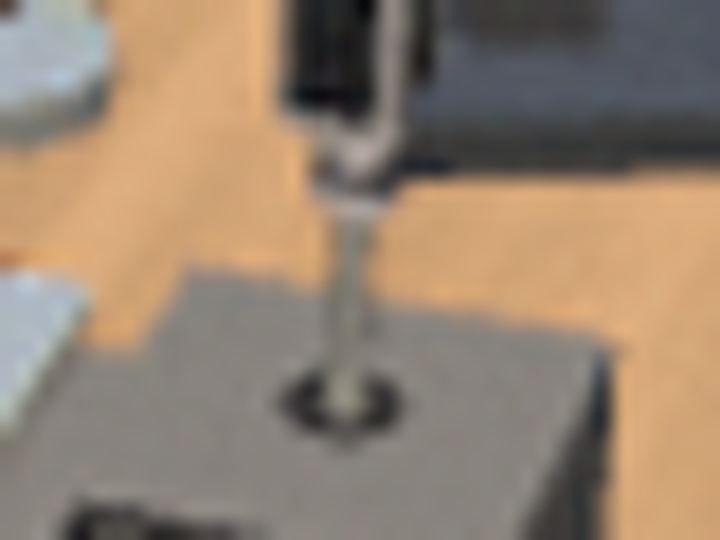

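The pin is inside the ring, centred, with no force. Pressing down in small steps.

Emit:
{"name": "move_arm", "arguments": {"targets": [[[0, 0.02, 0, 0, 0, 0, 0], [0, 0.01, 0, 0, 0, 0, 0], [0, 0, 0, 0, 0, 0, 0], [0, 0, 0, 0, 0, 0, 0]]]}}

```text
time_s: 17.05
eef_pos: [465.9, -94.5, 121.8]
ee_rot: [0.0, 0.708, 0.0, -0.706]
force: [-0.0, -0.5, -0.7]
grip_width: 0.17
```

Emit:
{"name": "move_arm", "arguments": {"targets": [[[0, 0.013, 0, 0, 0, 0, 0], [0, 0, 0, 0, 0, 0, 0], [0, 0, 0, 0, 0, 0, 0]]]}}

```text
time_s: 17.35
eef_pos: [466.0, -94.6, 120.1]
ee_rot: [0.0, 0.708, -0.0, -0.706]
force: [-0.1, -0.1, 1.5]
grip_width: 0.166
```

Emit:
{"name": "move_arm", "arguments": {"targets": [[[0, 0.01, 0, 0, 0, 0, 0], [0, 0, 0, 0, 0, 0, 0], [0, 0, 0, 0, 0, 0, 0]]]}}

```text
time_s: 17.65
eef_pos: [466.0, -94.5, 118.6]
ee_rot: [0.0, 0.708, -0.0, -0.706]
force: [-1.1, -0.6, 3.3]
grip_width: 0.171
```

Emit:
{"name": "move_arm", "arguments": {"targets": [[[0, 0.01, 0, 0, 0, 0, 0], [0, 0, 0, 0, 0, 0, 0], [0, 0, 0, 0, 0, 0, 0]]]}}

```text
time_s: 17.95
eef_pos: [466.0, -94.6, 117.0]
ee_rot: [0.0, 0.708, -0.0, -0.706]
force: [0.4, -0.1, 4.3]
grip_width: 0.171
```

Emit:
{"name": "move_arm", "arguments": {"targets": [[[0, 0.007, 0, 0, 0, 0, 0], [0, 0, 0, 0, 0, 0, 0], [0, 0, 0, 0, 0, 0, 0]]]}}

```text
time_s: 18.25
eef_pos: [466.1, -94.6, 116.3]
ee_rot: [0.0, 0.708, -0.0, -0.706]
force: [0.0, -0.1, 7.5]
grip_width: 0.166
```

Emit:
{"name": "move_arm", "arguments": {"targets": [[[0, 0.005, 0, 0, 0, 0, 0], [0, 0, 0, 0, 0, 0, 0], [0, 0, 0, 0, 0, 0, 0]]]}}

```text
time_s: 18.55
eef_pos: [466.4, -94.6, 116.1]
ee_rot: [0.0, 0.708, -0.0, -0.706]
force: [-1.2, 0.4, 12.1]
grip_width: 0.167
```

The force is now rising at the stop: about 4 mm of travel, 12 N. Final check.

Emit:
{"name": "move_arm", "arguments": {"targets": [[[0, 0.003, 0, 0, 0, 0, 0], [0, 0, 0, 0, 0, 0, 0], [0, 0, 0, 0, 0, 0, 0], [0, 0, 0, 0, 0, 0, 0], [0, 0, 0, 0, 0, 0, 0]]]}}

```text
time_s: 19.05
eef_pos: [466.5, -94.6, 115.9]
ee_rot: [0.0, 0.709, -0.0, -0.706]
force: [-2.0, 1.2, 16.2]
grip_width: 0.17
```

```bash
python3 -c "
from h import *
plan([465.9,-95,116.2],-90)
im={c:ctrl.capture(c) for c in C}
a=cv2.resize(im['side'][130:350,180:380],(400,440),interpolation=cv2.INTER_CUBIC)
b=cv2.resize(im['top'][150:282,130:250],(400,440),interpolation=cv2.INTER_CUBIC)
save('f1','',np.hstack([a,cv2.resize(im['top'][140:280,130:390],(400,440))]))
print(ctrl.sense()['force'])
"
```

```text
pos [466.5 -94.6 115.9] yaw y -90.0 tilt [ 4.e-03 -8.e-04 -1.e+00] j [-0.45  0.34  1.8   0.    1.01  1.12] F [-2.   1.2 16.2] w 0.17 t 19.05
mm [-0.6 -0.4  0.3] shares [-0.002  0.002  0.004] rows 0.01
turn shares [ 0.    -0.004 -0.001] shift per-tool in final axes [-0.002  0.002  0.004]
[-1.28063694  1.46376485 15.55810421]
```

View pics/f1.png

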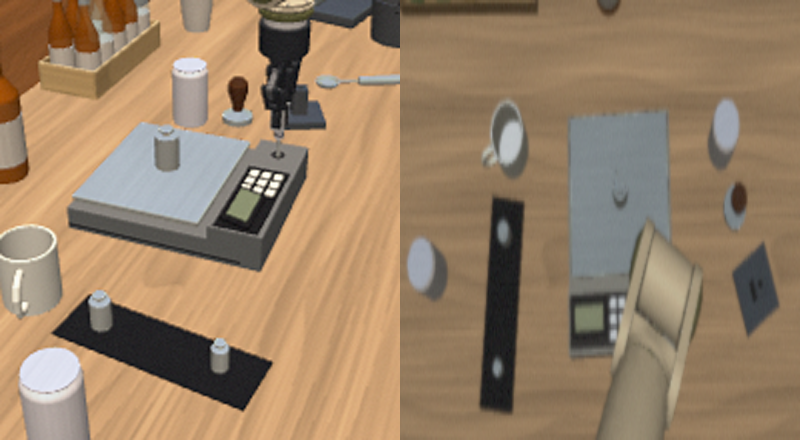

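The weight is upright mid-pan, the smaller weights and other objects are where they were, the pin is in the hole, and the button is held at its stop with about 16 N. Handing in.

```bash
python3 -c "
from rig import ctrl
print(ctrl.finish_job())"
```

```text
the job is handed in; nothing more can be done
None
```

I set the 500 g weight upright in the middle of the pan and let go of it. Then I took the stylus from its stand and pressed the calibration button with its tip. I handed the job in at about 19 s, still gripping the stylus and holding the button down.

- **Weight:** the last pictures show it standing upright at about the pan's centre, which I judged by eye.
- **Button:** the force began to rise at a tool height of about 120 mm and climbed steeply from about 116 mm. That is about 4 mm of travel, and the final push held steady at about 16 N. I had no direct reading of the button, so "fully down" is inferred from the travel and the force.
- **Stylus:** the gripper opening stayed at 0.17 throughout, so I saw no sign of slipping.
- **Other objects:** the two small weights, cans, tamper, mug and spoon look undisturbed in the final pictures.
- **Disagreements:** the two cameras' position estimates differed by a few millimetres. The trained networks misplaced the hole and missed the stylus and stand in some views. I read those positions from the pictures by hand, using the calibration.

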